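Start the laundry timer against the shelf ledge

TASK

Start the laundry timer on the corridor shelf: pushing on the grey button at its near end, slide the timer back until it rests flat against the fixed white metal ledge, then, with the ledge holding it, press the button fully in and keep it in for a good half second. Let go and leave the timer standing upright and square against the ledge with its button out again; leave the look-alike timer with the dial alone.

Things in the scene. Friction and masses are not known exactly. Their poses are not given: they have to be found in the camera images.
- timer: Loose laundry timer: white plastic box 90 mm long (its x), 60 wide (y), 50 high, 0.08-0.15 kg, dark display on its flat top, grey start button on its -x end, which faces roughly the robot. Origin: centre of the casing's underside. Its +x end face, 45 mm from the origin, goes against the ledge; at the start it stands 25-50 mm short of it, at most 10 degrees from square.
- start_button (a joint): Press of the timer's end button along timer +x, m: 0 out, 0.010 fully in; springs back. Needs 1.6 N to start, 4 N fully in; sliding the timer takes 0.4-1.5 N, so it goes in only against the ledge; a push of 12 N does no harm. Block 30 mm wide, 24 high (14 to 38 mm above the shelf), on the casing's middle line; flat face at timer x = -63 mm when out (18 mm off the casing; 8 mm when in).
- ledge: Fixed white metal ledge beyond the two timers: upright strip 12 mm thick (its x), 420 mm long (y), 45 mm high. Origin: middle of the strip's underside; +x points away from the robot, so the flat face that the timer goes against is at x = -6 mm.
- dial_timer: Loose look-alike, to be left alone: the same white casing 90 x 60 x 50 mm but with a round grey dial on top (70 mm high in all) and no button on its end. It stands in front of the same ledge 190-300 mm beside the timer, on either side, a wooden clothes peg lying between them. Origin: centre of its underside.

How it is judged:
By the outcome, as a careful person would: the job done as asked, in the order asked, and still so for the second after the job is handed in, with the robot touching nothing.
It also fails if it takes over 34 s, if anything falls off the work surface, if the arm or the gripper's body presses on something with over 40 N, if the wrist force passes 120 N, or if a joint passes its speed limit or range.

ROBOT

A 6-joint arm with a two-finger parallel gripper is mounted at the origin on the work surface. World frame = base frame: x ahead of the robot, y to its left, z up, the work surface at z = 0. Lengths are in mm, angles in rad, forces in N, time in s.
With the tool pointing down it reaches from about 400 to 925 mm from the base axis. Payload 12.5 kg.
Tool frame: the origin (TCP) lies at the very end of the fingers, on their centre line; the grasp point (between the pads) lies env.grip_point_offset behind it (env.grip_point_offset is the distance from the TCP to the grasp point, in mm); y points along the fingers, z is the direction in which the jaws open and shut, and the axes are right-handed (so a half turn about y gives the same grasp; the last joint's range is limited). The gripper opens to 95 mm and grips with 3 to 60 N. Pads are 20 mm wide; open, the fingers measure 119 mm over their backs; the gripper's body (75 mm by 180 mm) begins 59 mm behind the grasp point.
Start: joints at [1.103, 0.491, 1.559, -0, 1.092, -0.106], TCP at [221.208, 584.563, 214.661] pointing down, gripper open.
Joint ranges: [-3.1, 3.1], [-0.84, 2.19], [0.05, 2.79], [-1.13, 4.28], [0.06, 2.93], [-2.69, 2.69]. Speed limits (rad/s): [2.22, 2.22, 2.79, 3.14, 3.14, 3.14].

INTERFACE

Orientations are given as [roll, pitch, yaw] about the fixed x, y, z axes, in that order (R = Rz(yaw) Ry(pitch) Rx(roll)).
In Python, from cell import readout, read_camera, env, nets gives the robot as it stands.
- The arm moves only by the tool apply_moves, never from a script. Its argument "increments" is a list of rows, each a list of 3 entries, a list of its own where there are three numbers: the shift along the tool's x, y, z in cm, then the turn, a rotation vector about the tool's x, y, z in degrees, then the finger opening in cm, from 0 to 9.51. A call has exactly 5 rows; each row shifts and turns the pose as measured when the row begins, along the tool's axes as they then stand; what a row does not reach is not made up. A row lasts 1/8 s, in which the tool goes at most 62.5 mm and 10.7 degrees, less where a joint would pass 70% of its speed; a pose out of reach is approached as far as the arm can. A call with a gripper value outside its range is refused whole. The fingers move at their own pace and stop on an object; the grip force is fixed at half the most. Time passes only in rows, so rows that do not move let the fingers close, or fill a call up. It gives the time, the measured TCP pose, the force and the opening at its end, in the units of the state.
- readout.state(): the state, without advancing time (a new reading comes with each control period).
- read_camera(name): name is "scene" or "side" or "wrist"; returns a dict with "img" (420x560x3 uint8, red, green, blue), "vfov" (degrees; the focal length in pixels is half the picture's height over the tangent of half this angle, whatever the lens; pixels are square), "cx", "cy" (the principal point, pixels), "distortion" ([k1, k2, p1, p2, k3] as OpenCV has them; the pictures are not rectified), "rvec" (rotation vector, rad) and "tvec" (3), from world to camera coordinates, as OpenCV has them; the wrist camera has in their place "mount" (4x4, takes a point from camera to tool coordinates, whose origin is the TCP and whose axes are the tool frame's). Camera axes: x right, y down, z forward; pixel columns grow to the right and rows downward; lengths in mm; the calibration is good to about 2 mm. A picture is of the moment at which its call begins: read the wrist's pose just before it. There is no depth.
- env.job_done(): hands the job in, once; it reports no verdict.
Trained networks look in a picture, given as the dict that the camera call returned (one of the last four; its "shot" number tells which), for a name from the list of things; names that differ only in an ending like _2 or _b are one class to them, and where a whole thing is asked for, a point or a joint stands for the part that bears it (a point fixed in the world has none). Each returns a list of dicts, best first, with "confidence" (0 to 1); they miss things now and then, are a little off and sometimes report something else, mostly with a low value. They report only what shows in the picture. A call takes as long as a camera call.
- nets.look_for(picture, thing): "point" ([x, y, z] in mm, in the coordinates of the camera as it stood for that picture, good to about 4 mm: the middle of the surface that is visible of it).
- nets.mark_of(picture, thing): "point" ([x, y, z] in mm, in the coordinates of the camera as it stood for that picture, good to about 4 mm: a listed point, or the origin of a listed thing).
The state is a dict: "t": time; "joints": joint angles; "qvel": joint speeds; "tau": joint torques, N m; "eef_pos": TCP position; "tcp_rot": TCP orientation; "ft_force": force on the tool from outside, world axes, zero at the start; "moment": the same for the moment, N m; "opening": opening from 0.0 (shut) to 1.0 (fully open).
Only numpy, scipy, OpenCV 4.12 (cv2) and the standard library are available. Lean on these libraries where they do the work, as an engineer would, in place of code of your own. Each camera call takes 0.05 s, during which the arm holds its last target. There are 200 camera calls.

## Working session

There is one attempt and no reset: what is moved stays moved. The work goes in short steps, Python scripts to look and compute and a tool call to move; the robot and the scene stay as the last step left them, time stands still between calls to the robot, and variables do not carry over. Pictures are saved under pics/ and viewed, about 8 in all and at most 12, crops included, and the job is handed in when it is done.

Besides the shell and the picture viewer there is one more tool, called after "Emit:" as a command line: name --argument value ..., lists and objects as JSON in quotes. apply_moves: Moves the arm, as the interface text tells. Its arguments: {"type":"object","properties":{"increments":{"type":"array"}},"required":["increments"]}

```bash
mkdir -p pics; ls; cat > h.py <<'E'
import numpy as np, cv2
from scipy.spatial.transform import Rotation as R
from cell import readout, read_camera, env, nets
def pose(s=None):
    s=s or readout.state(); T=np.eye(4); T[:3,:3]=R.from_euler('xyz',s['tcp_rot']).as_matrix(); T[:3,3]=s['eef_pos']; return T
def shot(n):
    T=pose(); p=read_camera(n)
    f=p['img'].shape[0]/2/np.tan(np.radians(p['vfov']/2))
    p['K']=np.array([[f,0,p['cx']],[0,f,p['cy']],[0,0,1.]])
    if n=='wrist': W=T@np.array(p['mount'])
    else:
        W=np.eye(4); r=cv2.Rodrigues(np.array(p['rvec'],float))[0]; W[:3,:3]=r.T; W[:3,3]=-r.T@np.array(p['tvec'],float).ravel()
    p['W']=W; return p
def world(p,pt): return (p['W']@np.r_[pt,1])[:3]
def px(p,X):
    V=np.linalg.inv(p['W']); return cv2.projectPoints(np.array(X,float).reshape(-1,3),cv2.Rodrigues(V[:3,:3])[0],V[:3,3],p['K'],np.array(p['distortion'],float))[0][:,0]
def onplane(p,uv,z):
    n=cv2.undistortPoints(np.array(uv,float).reshape(-1,1,2),p['K'],np.array(p['distortion'],float))[:,0]
    d=np.c_[n,np.ones(len(n))]@p['W'][:3,:3].T; o=p['W'][:3,3]
    return o+d*((z-o[2])/d[:,2])[:,None]
def save(p,n): cv2.imwrite('pics/'+n,p['img'][:,:,::-1])
E
python3 - <<'E'
from h import *
print(readout.state(), env.grip_point_offset); print(pose().round(3))
ims=[]
for c in ['scene','side','wrist']:
    p=shot(c); ims.append(p['img'])
    print(c,p['W'][:3,3].round())
    for t in ['timer','start_button','ledge','dial_timer']:
        for k,f in (('look',nets.look_for),('mark',nets.mark_of)):
            print(t,k,[(world(p,d['point']).round(),round(d['confidence'],2)) for d in f(p,t)[:2]])
cv2.imwrite('pics/a.png',ims[0][:,:,::-1]);cv2.imwrite('pics/b.png',ims[1][:,:,::-1]);cv2.imwrite('pics/c.png',ims[2][:,:,::-1])
E
```

```text
pics
{'t': 0.0, 'joints': array([ 1.10338559e+00,  4.91575594e-01,  1.55944511e+00, -4.86098063e-05,
        1.09164631e+00, -1.05549561e-01]), 'qvel': array([-5.88709642e-05, -5.24500304e-04, -5.46734052e-04, -7.69518560e-04,
       -6.87129913e-04, -1.67215905e-04]), 'tau': array([-2.63806258e-03, -6.12643218e+01, -2.58168876e+01,  6.91985339e-02,
        4.84709011e-02, -1.11673260e-04]), 'eef_pos': array([221.11651847, 584.33477221, 214.05326756]), 'tcp_rot': array([-1.57186925e+00,  7.03159103e-05, -3.61838778e-01]), 'ft_force': array([ 1.22699592,  0.47384562, -0.1740264 ]), 'moment': array([-0.01477279,  0.00528627, -0.00181737]), 'opening': 0.9989830480241964} 18.8
[[ 9.35000e-01 -0.00000e+00  3.54000e-01  2.21117e+02]
 [-3.54000e-01 -1.00000e-03  9.35000e-01  5.84335e+02]
 [-0.00000e+00 -1.00000e+00 -1.00000e-03  2.14053e+02]
 [ 0.00000e+00  0.00000e+00  0.00000e+00  1.00000e+00]]
scene [896. 266. 573.]
timer look [(array([620.,  34.,  49.]), 0.79)]
timer mark [(array([608.,  26.,   3.]), 0.82)]
start_button look [(array([552.,  23.,  37.]), 0.65)]Traceback (most recent call last):
  File "<stdin>", line 9, in <module>
ValueError: it knows: dial_timer, ledge, timer
```

```bash
python3 - <<'E'
from h import *
for c,n in zip(['scene','side','wrist'],'abc'):
    p=shot(c); save(p,n+'.png')
    print(c,p['W'][:3,3].round())
    for t in ['timer','ledge','dial_timer','start_button']:
        for k,f in (('look',nets.look_for),('mark',nets.mark_of)):
            if k=='mark' and t=='start_button': continue
            print(t,k,[(world(p,d['point']).round(),round(d['confidence'],2)) for d in f(p,t)[:2]])
E
```

```text
scene [896. 266. 573.]
timer look [(array([618.,  35.,  52.]), 0.91)]
timer mark [(array([607.,  27.,  -1.]), 0.83)]
ledge look []
ledge mark [(array([694., -71.,  -1.]), 0.68)]
dial_timer look [(array([ 645., -180.,   50.]), 0.8)]
dial_timer mark [(array([ 632., -198.,    1.]), 0.75)]
start_button look [(array([552.,  27.,  38.]), 0.51)]
side [368. 498. 386.]
timer look [(array([595.,  51.,  42.]), 0.97)]
timer mark [(array([611.,  30.,  -1.]), 0.96)]
ledge look [(array([689.,  21.,  27.]), 0.8)]
ledge mark [(array([699., -73.,   5.]), 0.57)]
dial_timer look [(array([ 629., -171.,   37.]), 0.89)]
dial_timer mark [(array([ 631., -197.,   -0.]), 0.64)]
start_button look [(array([552.,  37.,  34.]), 0.9)]
wrist [145. 613. 383.]
timer look []
timer mark []
ledge look []
ledge mark []
dial_timer look []
dial_timer mark []
start_button look []
```

View pics/a.png

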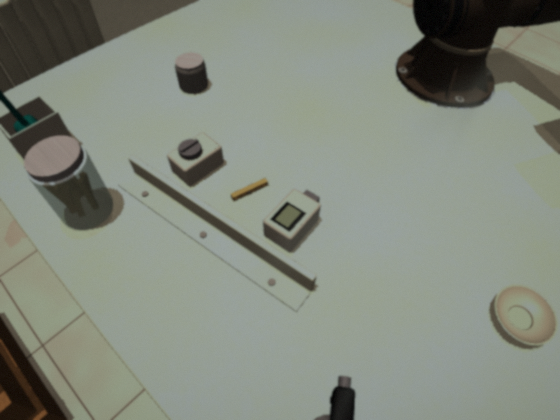

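View pics/b.png

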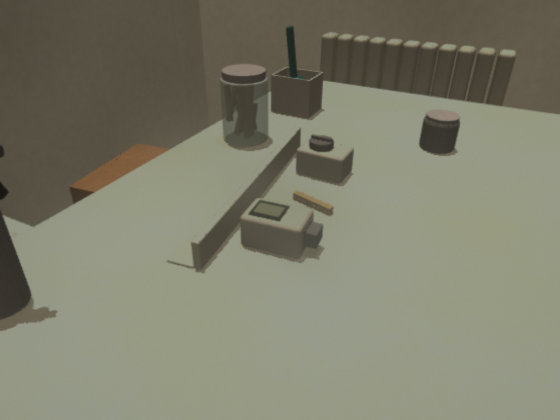

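The scene picture shows the timer at about (292,220) with its button at (312,196). The ledge's top edge runs from (133,160) to (315,283). The dial timer is at (195,157) and the peg lies between them. The side view agrees. Next I move towards the timer and take a wrist view for an accurate yaw.

Emit:
apply_moves --increments '[[[4.4,-0.3,-3.8],[0,0,0],0.8],[[4.4,-0.3,-3.8],[0,0,0],0.8],[[4.4,-0.3,-3.8],[0,0,0],0.8],[[4.4,-0.3,-3.8],[0,0,0],0.8],[[4.4,-0.3,-3.8],[0,0,0],0.8]]'

```text
t: 2.02
eef_pos: [362.0, 324.8, 229.4]
tcp_rot: [-1.569, -0.001, -0.356]
ft_force: [0.3, 0.9, -0.2]
opening: 0.531
```

Emit:
apply_moves --increments '[[[4.4,-0.3,-3.8],[0,0,0],0.8],[[4.4,-0.3,-3.8],[0,0,0],0.8],[[4.4,-0.3,-3.8],[0,0,0],0.8],[[4.4,-0.3,-3.8],[0,0,0],0.8],[[4.4,-0.3,-3.8],[0,0,0],0.8]]'

```text
t: 2.65
eef_pos: [505.8, 61.1, 246.3]
tcp_rot: [-1.567, -0.004, -0.355]
ft_force: [0.3, 0.6, -0.9]
opening: 0.091
```

Emit:
apply_moves --increments '[[[0,0,0],[0,-7,0],0.8],[[0,0,0],[0,-7,0],0.8],[[0,0,0],[0,-7,0],0.8],[[0,0,0],[0,0,0],0.8],[[0,0,0],[0,0,0],0.8]]'

```text
t: 3.28
eef_pos: [507.7, 56.4, 246.5]
tcp_rot: [-1.569, -0.006, 0.011]
ft_force: [-0.3, 0.3, -1.0]
opening: 0.088
```

```bash
python3 - <<'E'
from h import *
s=readout.state(); print(s['t'],s['eef_pos'].round(1),s['tcp_rot'].round(3),s['ft_force'].round(1),s['opening'])
p=shot('wrist'); save(p,'d.png')
for t in ['timer','ledge','start_button']:
    print(t,[(world(p,d['point']).round(),round(d['confidence'],2)) for d in nets.look_for(p,t)[:2]])
print([(world(p,d['point']).round(),round(d['confidence'],2)) for d in nets.mark_of(p,'timer')])
E
```

```text
3.275 [507.7  56.4 246.5] [-1.569 -0.006  0.011] [-0.3  0.3 -1. ] 0.0882041442874402
timer [(array([579.,  26.,  47.]), 0.65)]
ledge [(array([ 698., -114.,    2.]), 0.97)]
start_button [(array([554.,  27.,  37.]), 0.67)]
[(array([609.,  31.,  -6.]), 0.83)]
```

View pics/d.png

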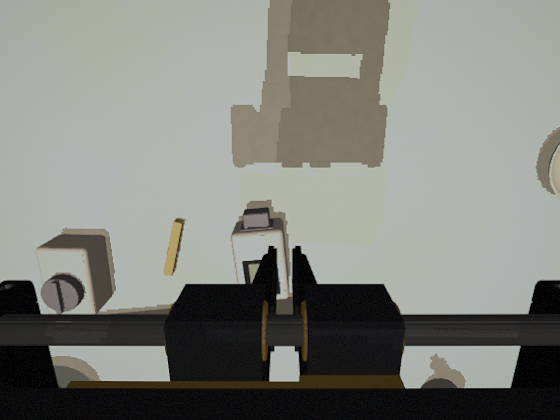

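The wrist view shows the button near (257,217) and the casing's near edge at about row 232, but the gripper hides the ledge. I'll take ledge and timer edges from enlarged crops of the fixed cameras.

```bash
python3 - <<'E'
import cv2
a=cv2.imread('pics/a.png')[140:310,120:330]; cv2.imwrite('pics/a2.png',cv2.resize(a,None,fx=3.5,fy=3.5,interpolation=cv2.INTER_CUBIC))
b=cv2.imread('pics/b.png')[115:275,160:360]; cv2.imwrite('pics/b2.png',cv2.resize(b,None,fx=3.5,fy=3.5,interpolation=cv2.INTER_CUBIC))
E
```

```text
(no output)
```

View pics/a2.png

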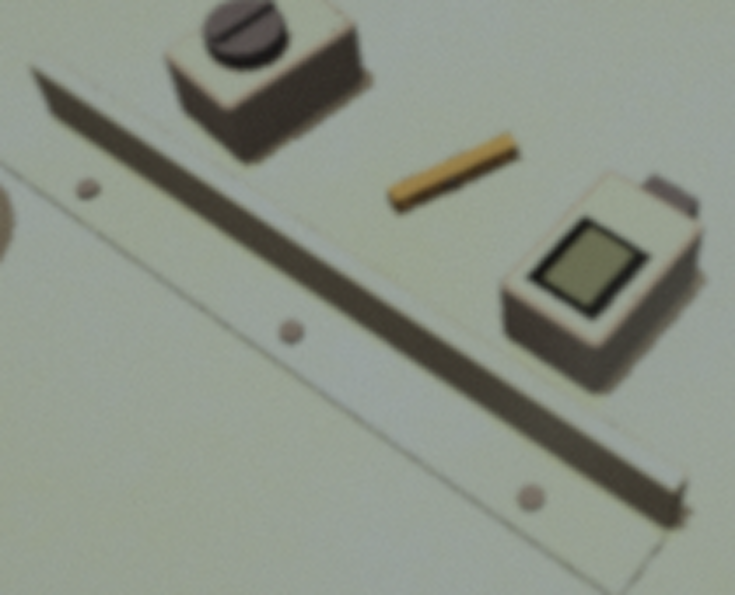

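View pics/b2.png

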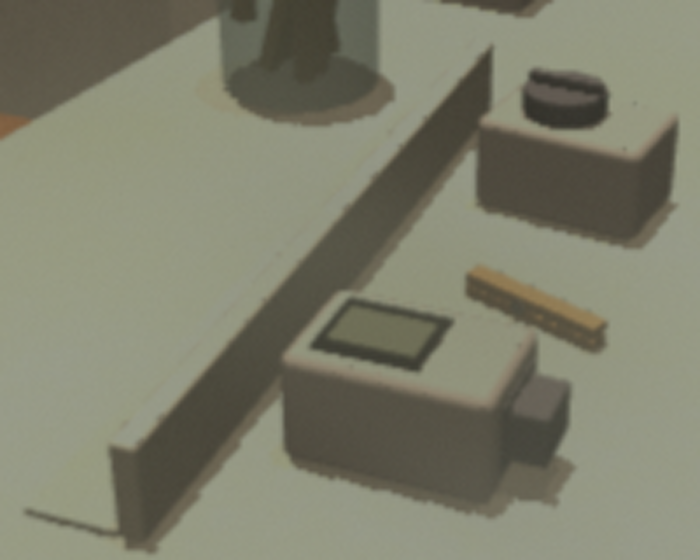

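Scene crop: the ledge's back top edge runs (35,68)–(668,492), and the timer's top corners are (612,172), (700,228), (597,348), (503,285). Side crop: the ledge's front top edge runs (133,450)–(490,47), and the timer's corners are (285,362), (495,405), (535,338), (340,292).

```bash
python3 - <<'E'
from h import *
def rep(c,off,led,tim):
    p=shot(c); f=lambda q:np.array(q)/3.5+np.array(off)-.36
    L=onplane(p,f(led),45); d=L[1]-L[0]; d*=-np.sign(d[1])
    print(c,'ledge',L.round(1)[:,:2].tolist(),'yaw',np.degrees(np.arctan2(d[0],-d[1])).round(2),np.linalg.norm(d))
    T=onplane(p,f(tim),50)[:,:2]; c_,(w,h),a=cv2.minAreaRect(T.astype(np.float32)); print(T.round(1).tolist(),np.array(c_).round(1),w,h,a)
    for i in range(4): 
        e=T[(i+1)%4]-T[i]; print(np.linalg.norm(e).round(1),np.degrees(np.arctan2(e[1],e[0])).round(1))
rep('scene',(120,140),[(35,68),(668,492)],[(612,172),(700,228),(597,348),(503,285)])
rep('side',(160,115),[(133,450),(490,47)],[(285,362),(495,405),(535,338),(340,292)])
p=shot('wrist')
E
```

```text
scene ledge [[727.7, -273.7], [680.3, 132.8]] yaw 6.65 409.2543810507471
[[569.9, 0.3], [566.0, 54.3], [650.5, 64.0], [655.6, 8.9]] [610.2  32.1] 86.59711456298828 55.332618713378906 5.724199295043945
54.1 94.1
85.0 6.5
55.3 -84.8
86.1 -174.3
side ledge [[666.8, 136.5], [714.8, -270.2]] yaw 6.73 409.54319263247095
[[644.3, 68.2], [560.5, 56.6], [565.9, 7.2], [651.6, 12.5]] [605.5  34.8] 85.69849395751953 56.189659118652344 7.478098392486572
84.6 -172.1
49.7 -83.7
85.9 3.5
56.2 97.5
```

Emit:
apply_moves --increments '[[[0,0,0],[0,-6.1,0],0.8],[[-0.1,0,-3.5],[0,0,0],0.8],[[0,5,0],[0,0,0],0.8],[[0,5,0],[0,0,0],0.8],[[0,0,0],[0,0,0],0.8]]'

```text
t: 4.3
eef_pos: [512.7, 20.7, 145.3]
tcp_rot: [-1.571, -0.009, 0.123]
ft_force: [0.7, 0.3, 0.8]
opening: 0.083
```

```bash
python3 - <<'E'
from h import *
T=pose(); print(T.round(3)); b=np.radians(6.7); u=np.array([np.cos(b),np.sin(b),0]); tgt=np.array([608,33,0])-98*u+[0,0,16]
print('tool delta cm',(T[:3,:3].T@(tgt-T[:3,3])/10).round(2), readout.state()['ft_force'])
print('yaw',np.degrees(np.arctan2(T[1,0],T[0,0])))
E
```

```text
[[ 9.92000e-01  9.00000e-03 -1.23000e-01  5.12712e+02]
 [ 1.23000e-01  1.00000e-03  9.92000e-01  2.06890e+01]
 [ 9.00000e-03 -1.00000e+00  0.00000e+00  1.45293e+02]
 [ 0.00000e+00  0.00000e+00  0.00000e+00  1.00000e+00]]
tool delta cm [-0.31 12.93  0.11] [0.73738315 0.29523492 0.79821881]
yaw 7.039367455319352
```

Emit:
apply_moves --increments '[[[-0.3,4.3,0.1],[0,0.3,0.5],0.8],[[0,4.3,0],[0,0,0],0.8],[[0,3.4,0],[0,0,0],0.8],[[0,0.8,0],[0,0,0],0.8],[[0,0,0],[0,0,0],0.8]]'

```text
t: 4.92
eef_pos: [516.8, 21.4, 23.0]
tcp_rot: [-1.573, -0.012, 0.118]
ft_force: [0.1, 0.2, 0.3]
opening: 0.085
```

```bash
python3 - <<'E'
from h import *
s=readout.state(); T=pose(); print(s['t'],s['eef_pos'],s['tcp_rot'],s['ft_force'])
p=shot('side'); im=cv2.resize(p['img'][115:275,160:360],None,fx=3.5,fy=3.5,interpolation=cv2.INTER_CUBIC); cv2.imwrite('pics/e.png',im[:,:,::-1])
p=shot('wrist');print([(world(p,d['point']).round(),round(d['confidence'],2)) for d in nets.look_for(p,'start_button')])
E
```

```text
4.925 [516.81493901  21.37849855  23.01352906] [-1.57300907 -0.01198697  0.11791928] [0.138896   0.21443512 0.34783976]
[(array([558.,  29.,  35.]), 0.66)]
```

View pics/e.png

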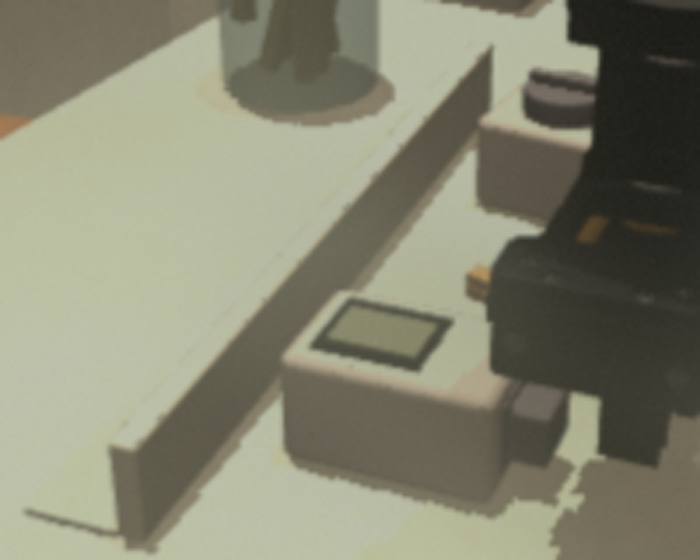

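The view shows the fingers standing clear in front of the button, in line with it. Next I lower slightly and advance gently.

Emit:
apply_moves --increments '[[[0,0.6,0],[0,0,0.6],0.8],[[0.3,0,0],[0,0,0],0.8],[[0.3,0,0],[0,0,0],0.8],[[0.3,0,0],[0,0,0],0.8],[[0.3,0,0],[0,0,0],0.8]]'

```text
t: 5.7
eef_pos: [530.4, 22.8, 18.8]
tcp_rot: [-1.574, -0.005, 0.118]
ft_force: [1.3, 0.4, -0.1]
opening: 0.083
```

Emit:
apply_moves --increments '[[[0.3,0,0],[0,0,0],0.8],[[0.3,0,0],[0,0,0],0.8],[[0.3,0,0],[0,0,0],0.8],[[0.3,0,0],[0,0,0],0.8],[[0.3,0,0],[0,0,0],0.8]]'

```text
t: 6.32
eef_pos: [545.8, 24.7, 18.8]
tcp_rot: [-1.574, -0.003, 0.118]
ft_force: [-1.1, -0.1, 0.2]
opening: 0.084
```

```bash
python3 - <<'E'
from h import *
s=readout.state(); T=pose(); print(s['t'],s['eef_pos'],s['tcp_rot'],s['ft_force'])
p=shot('side'); im=cv2.resize(p['img'][115:275,160:360],None,fx=3.5,fy=3.5,interpolation=cv2.INTER_CUBIC); cv2.imwrite('pics/f.png',im[:,:,::-1])
E
```

```text
6.325 [545.76593772  24.6973435   18.76772047] [-1.57354789 -0.00316773  0.11780834] [-1.07641334 -0.06495482  0.21316792]
```

View pics/f.png

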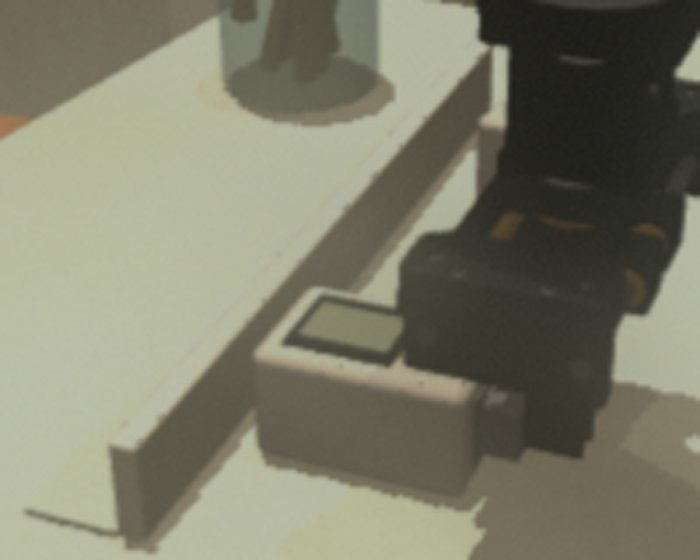

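The timer is sliding, the button is in contact and still out, and the remaining gap is about 14 mm.

Emit:
apply_moves --increments '[[[0.25,0,0],[0,0,0],0.8],[[0.25,0,0],[0,0,0],0.8],[[0.25,0,0],[0,0,0],0.8],[[0.25,0,0],[0,0,0],0.8],[[0,0,0],[0,0,0],0.8]]'

```text
t: 7.0
eef_pos: [557.0, 26.0, 18.8]
tcp_rot: [-1.574, -0.004, 0.118]
ft_force: [-0.8, -0.7, 0.0]
opening: 0.082
```

Emit:
apply_moves --increments '[[[0.2,0,0],[0,0,0],0.8],[[0.2,0,0],[0,0,0],0.8],[[0.2,0,0],[0,0,0],0.8],[[0.2,0,0],[0,0,0],0.8],[[0,0,0],[0,0,0],0.8]]'

```text
t: 7.62
eef_pos: [564.5, 26.9, 18.7]
tcp_rot: [-1.573, -0.002, 0.118]
ft_force: [-2.6, -0.7, 2.7]
opening: 0.083
```

```bash
python3 - <<'E'
from h import *
s=readout.state(); T=pose(); print(s['t'],s['eef_pos'],s['tcp_rot'],s['ft_force'])
p=shot('side'); im=cv2.resize(p['img'][115:275,160:360],None,fx=3.5,fy=3.5,interpolation=cv2.INTER_CUBIC); cv2.imwrite('pics/g.png',im[:,:,::-1])
F=[]
for i in range(6):
    read_camera('side'); F.append(readout.state()['ft_force'])
print(np.mean(F,0),np.std(F,0))
E
```

```text
7.625 [564.46621345  26.9275624   18.70324468] [-1.57341452 -0.00168869  0.11789823] [-2.61658429 -0.69987276  2.73425959]
[-3.12943742 -0.82347803  2.47109622] [0.44831551 0.42858121 0.34747276]
```

View pics/g.png

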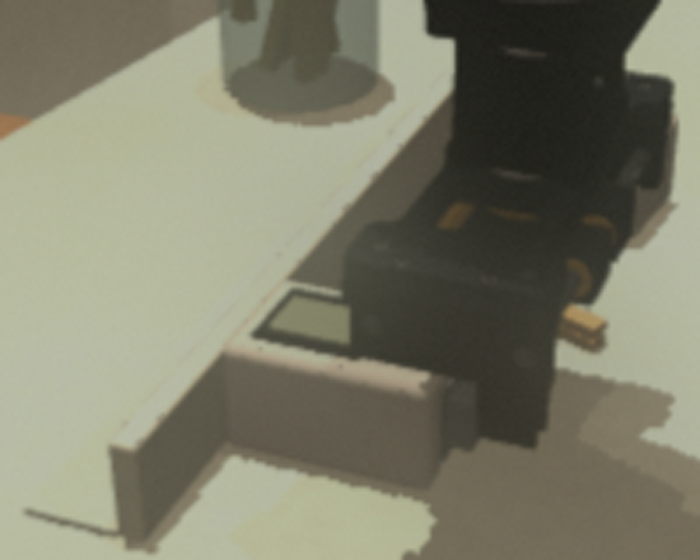

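The timer is against the ledge and the button has started to go in, with about 3 N of push. Next I press it fully in.

Emit:
apply_moves --increments '[[[0.2,0,0],[0,0,0],0.8],[[0.2,0,0],[0,0,0],0.8],[[0,0,0],[0,0,0],0.8],[[0,0,0],[0,0,0],0.8],[[0,0,0],[0,0,0],0.8]]'

```text
t: 8.6
eef_pos: [568.3, 27.4, 18.7]
tcp_rot: [-1.573, -0.001, 0.118]
ft_force: [-3.2, -1.4, 3.2]
opening: 0.08
```

Emit:
apply_moves --increments '[[[0.15,0,0],[0,0,0],0.8],[[0.15,0,0],[0,0,0],0.8],[[0,0,0],[0,0,0],0.8],[[0,0,0],[0,0,0],0.8],[[0,0,0],[0,0,0],0.8]]'

```text
t: 9.22
eef_pos: [568.9, 27.5, 18.6]
tcp_rot: [-1.573, 0.005, 0.118]
ft_force: [-3.6, -1.2, 2.8]
opening: 0.087
```

Commanded 3 mm and got 0.6 mm, so the button is at its stop. A row without motion resets the target and relaxes the force, so I'll hold with small pushing rows.

Emit:
apply_moves --increments '[[[0.15,0,0],[0,0,0],0.8],[[0.2,0,0],[0,0,0],0.8],[[0.2,0,0],[0,0,0],0.8],[[0.2,0,0],[0,0,0],0.8],[[0.2,0,0],[0,0,0],0.8]]'

```text
t: 9.85
eef_pos: [568.7, 27.8, 18.4]
tcp_rot: [-1.571, 0.027, 0.119]
ft_force: [-14.7, -4.1, 12.8]
opening: 0.085
```

The force reached about 15 N, more than needed. I'll ease it, straighten the pitch, and hold at a moderate force while logging.

Emit:
apply_moves --increments '[[[0,0,0],[0,0,-0.4],0.8],[[0,0,0],[0,0,-0.4],0.8],[[0.05,0,0],[0,0,-0.3],0.8],[[0.1,0,0],[0,0,0],0.8],[[0.1,0,0],[0,0,0],0.8]]'

```text
t: 10.48
eef_pos: [568.9, 27.9, 18.1]
tcp_rot: [-1.57, 0.013, 0.119]
ft_force: [-10.2, -4.1, 7.3]
opening: 0.084
```

```bash
python3 - <<'E'
from h import *
for i in range(13):
    read_camera('side'); s=readout.state()
    if i%3==0: print(s['t'],s['eef_pos'].round(1),s['tcp_rot'].round(3),s['ft_force'].round(1))
E
```

```text
10.525 [568.9  27.8  18.2] [-1.57   0.013  0.119] [-10.3  -3.3   7.4]
10.675 [568.9  27.8  18.2] [-1.57   0.013  0.119] [-10.   -3.6   7.7]
10.825 [568.9  27.8  18.2] [-1.57   0.013  0.119] [-9.9 -2.9  7.2]
10.975 [568.9  27.8  18.2] [-1.57   0.013  0.119] [-9.6 -3.4  7.3]
11.125 [568.9  27.9  18.2] [-1.57   0.013  0.119] [-10.1  -4.3   7.7]
```

The button was held at about 10 N for more than 0.6 s with no movement. Now I back straight off, slowly first.

Emit:
apply_moves --increments '[[[-0.2,0,0],[0,0,0],0.8],[[-0.3,0,0],[0,0,0],0.8],[[-0.3,0,0],[0,0,0],0.8],[[-0.3,0,0],[0,0,0],0.8],[[-0.3,0,0],[0,0,0],0.8]]'

```text
t: 11.75
eef_pos: [555.9, 26.2, 18.4]
tcp_rot: [-1.571, 0.009, 0.119]
ft_force: [0.6, -0.3, 0.0]
opening: 0.082
```

Emit:
apply_moves --increments '[[[-0.5,0,0],[0,0,0],0.8],[[-1.5,0,0],[0,0,0],0.8],[[-3,0,0],[0,0,0],0.8],[[-3,0,0],[0,0,0],0.8],[[-3,0,0],[0,0,0],0.8]]'

```text
t: 12.38
eef_pos: [445.4, 13.0, 19.4]
tcp_rot: [-1.571, 0.004, 0.12]
ft_force: [0.2, -0.4, -0.1]
opening: 0.086
```

```bash
python3 - <<'E'
from h import *
s=readout.state(); print(s['t'],s['eef_pos'].round(1),s['ft_force'].round(1))
ims=[]
for c,(x,y) in (('scene',(200,140)),('side',(160,140))):
    p=shot(c); ims.append(cv2.resize(p['img'][y:y+170,x:x+170 if c=='scene' else x+170],None,fx=2.35,fy=2.35*1.4,interpolation=cv2.INTER_CUBIC))
    for t in ['timer','dial_timer']:
        print(c,t,[(world(p,d['point']).round(),round(d['confidence'],2)) for d in nets.mark_of(p,t)])
cv2.imwrite('pics/i.png',np.hstack(ims)[:,:,::-1])
E
```

```text
12.375 [445.4  13.   19.4] [ 0.2 -0.4 -0.1]
scene timer [(array([632.,  31.,  -0.]), 0.88)]
scene dial_timer [(array([ 632., -199.,   -1.]), 0.82)]
side timer [(array([632.,  33.,   1.]), 0.64)]
side dial_timer []
```

View pics/i.png

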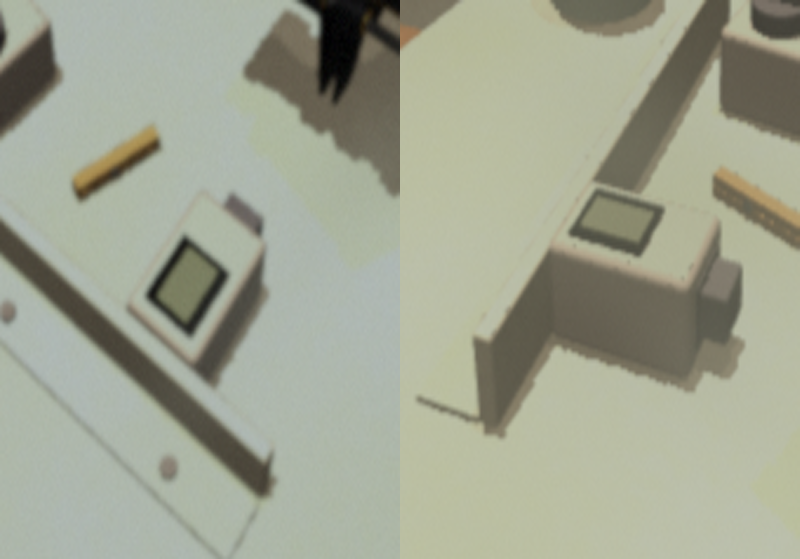

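The timer is flush and parallel to the ledge, the button is out, and the peg and dial timer have not moved. The tool is about 95 mm clear of the button, so I hand in.

```bash
python3 -c "
from cell import env
print(env.job_done())"
```

```text
the job is handed in; nothing more can be done
None
```

I handed the job in at about 12.4 s of the 34 s. The timer is flat against the ledge, it was started by its button, and the button is out again.

- **Slide:** I pushed on the button with nearly closed fingers along the ledge's normal (yaw about 6.7°). The timer slid back roughly 25 mm until it met the ledge.
- **Press:** I pressed the button until it stopped, about 10 mm of travel. It stayed in for about 1.9 s, including a steady 10–11 N hold of more than 0.6 s. The button position itself can't be read directly, so "fully in" rests on that hard stop and on the force matching the spring.
- **Last checks:** Both fixed cameras put the timer at x = 632, so its end face is at about 677 against the ledge face at about 678. The pictures show it upright and flush against the ledge with the button out. I judged "square" by eye and did not measure the yaw again. The dial timer reads the same position as before in the scene camera, and the clothes peg looks undisturbed. The arm was clear and the wrist force was near zero.
- **What disagreed:**
  - The push on the button briefly reached about 15 N, above the 12 N stated as harmless. I eased it at once and saw no effect.
  - The side camera's network did not find the dial timer in the last picture.

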